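# Call the line leader and point out the lampholder without its bracket

### The job

One of the six white ceramic lampholders in the blue tray came off the press without its steel bracket. Press the yellow call button on the push-button station right down and let it come up again, to call the line leader; then point that lampholder out: bring the fingertips straight down to two or three centimetres above its middle, fingers pointing down at it, and keep them there for at least two seconds. Point at no other lampholder, touch none of them, do not press the red emergency stop, and leave everything else where it is.

Things in the scene. Friction and masses are not known exactly. Their poses are not given: they have to be found in the camera images.
- bare_holder: The faulty lampholder: a bare white ceramic block, 50 mm (its x) by 34 mm (its y), 26 mm high, two small brass-rimmed contact holes in the top at x = -16.5 and +16.5 mm, no steel strap or ears. Loose, 90 g, in any of the six places in the tray. Origin: centre of its underside, on the tray floor; z up; its top centre is 26 mm above the origin.
- good_holder1: Good ceramic lampholder, like bare_holder but with its bracket: a dark steel strap 18 mm wide (along x), 2 mm thick, over the middle of the top (highest point 28 mm) and down both long sides to two flat screw ears, 66 mm over the ears (along y). Loose, about 90 g. Origin: centre of the underside, z up.
- good_holder2: Another good lampholder, the same as good_holder1.
- good_holder3: Another good lampholder, the same as good_holder1.
- good_holder4: Another good lampholder, the same as good_holder1.
- good_holder5: Another good lampholder, the same as good_holder1.
- tray: Blue plastic tray, fixed, 220 mm (its x) by 330 mm (its y), walls 4 mm thick and 18 mm high, with six lampholders in two rows of three, about 92 mm apart along x and 100 mm along y. Origin: centre of its underside, on the bench; its floor is 4 mm above the bench.
- station: Push-button station: a grey box with rubber feet fixed to the bench, 84 mm (its x) by 164 mm (its y), top 54 mm above the bench. The yellow call button is on the top at its y = -42 mm, the red mushroom emergency stop at y = +42 mm. Origin: centre of its underside, z up.
- call_button_top (a point): Centre of the top face of the yellow call button, a round cap of 30 mm diameter in a round steel collar on top of the station; the point moves with the button. Pressed straight down (world -z).
- call_button (a joint): Travel of the yellow call button in m: 0 up, 0.006 fully down. A spring brings it back up; it takes 5 N to press it fully down.
- estop_top (a point): Centre of the top face of the red mushroom emergency stop, 40 mm in diameter, 35 mm above the station's top (89 mm above the bench), on a yellow round plate 84 mm from the call button. Not to be pressed.
- estop (a joint): Travel of the emergency stop in m: 0 up, 0.006 fully down (about 14 N, springs back). Not to be pressed.
- bracket_bin: Loose green bin of steel brackets, 120 by 90 mm, 55 mm high, bystander. Origin: centre of its underside.
- screwdriver: Loose screwdriver, 200 mm long, lying on the bench along its x, bystander. Origin: on the bench under it.
- screw_jar: Loose closed jar, 60 mm in diameter, 85 mm high, bystander. Origin: centre of its underside.
There are look-alikes about, which are no part of the job. There is more than one size of the station; the one meant has the size given above.

How it is judged (in metres and radians):
On the way, in this order (a step that is already met when the one before it is completed fails the run):
1. the yellow call button is pressed right down (value of joint call_button above 0.0045 m), for 0.1 s.
2. the call button has come up again (value of joint call_button below 0.0015 m), for 0.1 s.
3. the tool, pointing down within 45 degrees of vertical, stays with its TCP within 20 mm horizontally of the bare lampholder's centre and 10 to 64 mm above its top, for 2 s (horizontal distance between the grasp point and bare_holder below 0.02 m and z of the grasp point in the frame of bare_holder between 0.036 and 0.09 m and angle between the grasp point's own z axis and vertical above 2.36 rad), for 2 s.
At the end, for the whole second after the job is handed in: Both buttons are up (call button under 1.5 mm, emergency stop under 2 mm), all six lampholders are within 5 mm of where they stood, and bin, screwdriver and jar within 15 mm (distance of each of bare_holder, good_holder1, good_holder2, good_holder3, good_holder4, good_holder5 from where it was at the start of the episode below 0.005 m and distance of each of bracket_bin, screwdriver, screw_jar from where it was at the start of the episode below 0.015 m and value of joint call_button below 0.0015 m and value of joint estop below 0.002 m); the robot touches nothing.
It fails at once if a lampholder is touched (more than 0.3 N) by the robot or shifted by more than 5 mm (contact force between any of the fingers, the arm and bare_holder above 0.3 N or contact force between any of the fingers, the arm and good_holder1 above 0.3 N or contact force between any of the fingers, the arm and good_holder2 above 0.3 N or contact force between any of the fingers, the arm and good_holder3 above 0.3 N or contact force between any of the fingers, the arm and good_holder4 above 0.3 N or contact force between any of the fingers, the arm and good_holder5 above 0.3 N or distance of any of bare_holder, good_holder1, good_holder2, good_holder3, good_holder4, good_holder5 from where it was at the start of the episode above 0.005 m).
It fails at once if a good lampholder is pointed at: the TCP comes within 20 mm of its centre horizontally and lower than 62 mm above its top ((horizontal distance between the grasp point and good_holder1 below 0.02 m and z of the grasp point in the frame of good_holder1 below 0.09 m) or (horizontal distance between the grasp point and good_holder2 below 0.02 m and z of the grasp point in the frame of good_holder2 below 0.09 m) or (horizontal distance between the grasp point and good_holder3 below 0.02 m and z of the grasp point in the frame of good_holder3 below 0.09 m) or (horizontal distance between the grasp point and good_holder4 below 0.02 m and z of the grasp point in the frame of good_holder4 below 0.09 m) or (horizontal distance between the grasp point and good_holder5 below 0.02 m and z of the grasp point in the frame of good_holder5 below 0.09 m)).
It fails at once if the emergency stop is pressed (more than 2 mm) (value of joint estop above 0.002 m).
It fails at once if the bin, the screwdriver or the jar is shifted by more than 15 mm (distance of any of bracket_bin, screwdriver, screw_jar from where it was at the start of the episode above 0.015 m).
It also fails if it takes over 45 s, if anything falls off the work surface, if the arm or the gripper's body presses on something with over 40 N, if the wrist force passes 120 N, or if a joint passes its speed limit or range.

### The arm

A 6-joint arm with a two-finger parallel gripper is mounted at the origin on the work surface. World frame = base frame: x ahead of the robot, y to its left, z up, the work surface at z = 0. Lengths are in mm, angles in degrees, forces in N, time in s.
With the tool pointing down it reaches from about 350 to 850 mm from the base axis. Payload 8.1 kg.
Tool frame: the origin (TCP) lies between the finger pads, 19 mm behind the fingertips; this is the grasp point; z points along the fingers, y is the direction in which the jaws open and shut (so a half turn about z gives the same grasp; the last joint's range is limited). The gripper opens to 85 mm and grips with 20 to 120 N. Pads are 22 mm wide; open, the fingers measure 114 mm over their backs; the gripper's body (76 mm by 85 mm) begins 54 mm behind the grasp point. The pads swing forward as they close: fully open they stand 13 mm farther back than shut.
Start: joints at [-70.038, 7.471, 85.268, -0, 87.261, -4.893], TCP at [252.213, -544.421, 249.992] pointing down, gripper open.
Joint ranges: [-169.43, 169.43], [-51.17, 129.36], [1.28, 143.12], [-76.62, 256.62], [0, 156.53], [-152.29, 152.29]. Speed limits (degrees/s): [136.94, 136.94, 159.86, 180, 180, 180].

### API

Orientations are given as [roll, pitch, yaw] about the fixed x, y, z axes, in that order (R = Rz(yaw) Ry(pitch) Rx(roll)).
In Python, from bench import telemetry, snapshot, camera_params, job gives the robot as it stands. The module is installed in compiled form; this text tells all that it offers.
- The arm moves only by the shell command python3 -m jog 'ROWS' [FORCE]. ROWS is JSON, a list that holds one entry, the list of rows, each a list of 7 numbers: the shift along the tool's x, y, z in units of 50 mm (1.0 is 50 mm), then the turn, a rotation vector about the tool's x, y, z in units of 2 pi rad (1.0 is 2 pi rad), then the opening, from 0 (shut) to 1 (fully open). In form: [[[dx, dy, dz, rx, ry, rz, claw], ...]]. A call has 1 to 12 rows; each row shifts and turns the commanded pose from where the row before left it, along the tool's axes as they then stand; what a row does not reach is not made up. A row lasts 1/8 s, in which the tool goes at most 62.5 mm and 10.7 degrees, less where a joint would pass 70% of its speed; a pose out of reach is approached as far as the arm can. A call with a number of a shift or a turn outside -1 to 1 is refused whole. A call with a gripper value outside its range is refused whole. The fingers move at their own pace and stop on an object; FORCE is the grip in N (left out, the last holds). Time passes only in rows, so rows that do not move let the fingers close. It gives the time, the measured TCP pose, the force and the opening at its end, in the units of the state.
- telemetry.sense(): the state, without advancing time (a new reading comes with each control period).
- snapshot(name): name is "scene" or "top" or "wrist"; returns (picture, depth): 480x640x3 uint8, red, green, blue; 480x640 float32, mm along the optical axis (not along the pixel's ray), 0 where there is no reading.
- camera_params(name): a dict with "K" (3x3 intrinsics, pixels), "extrinsics" (4x4, takes a point from camera to world coordinates). Camera axes: x right, y down, z forward; pixel columns grow to the right and rows downward; lengths in mm; the calibration is good to about 2 mm. A picture is of the moment at which its call begins: read the wrist's pose just before it. camera_params takes no time and is no camera call; for the wrist camera it gives the pose at the moment of the call.
- job.hand_in(): hands the job in, once; it reports no verdict.
The state is a dict: "time": time; "joint_pos": joint angles; "qd": joint speeds; "joint_efforts": joint torques, N m; "tool_pos": TCP position; "tcp_rot": TCP orientation; "ft_force": force on the tool from outside, world axes, zero at the start; "wrist_torque": the same for the moment, N m; "finger_gap": finger opening in mm.
Only numpy, scipy, OpenCV 4.12 (cv2) and the standard library are available. Lean on these libraries where they do the work, as an engineer would, in place of code of your own. Each camera call takes 0.05 s, during which the arm holds its last target. There are 200 camera calls.

## Working session

There is one attempt and no reset: what is moved stays moved. The work goes in short steps, Python scripts to look and compute and a shell command to move; the robot and the scene stay as the last step left them, time stands still between calls to the robot, and variables do not carry over. Pictures are saved under pics/ and viewed, about 8 in all and at most 12, crops included, and the job is handed in when it is done.

```bash
mkdir -p pics
cat > h.py <<'E'
import numpy as np,cv2
from bench import telemetry,snapshot,camera_params
def snap(n,f):
    p=camera_params(n);a,d=snapshot(n);cv2.imwrite(f'pics/{f}.png',a[:,:,::-1]);np.savez(f'pics/{f}.npz',a=a,d=d,K=p['K'],E=p['extrinsics'])
def pt(f,u,v,w=2):
    z=np.load(f'pics/{f}.npz');q=z['d'][v-w:v+w+1,u-w:u+w+1];q=q[q>0];d=np.median(q)
    c=np.linalg.inv(z['K'])@[u,v,1]*d
    return (np.array(z['E'])@[*c,1])[:3].round(1)
E
python3 -c "
from h import *
snap('top','top1');snap('scene','sc1');print(telemetry.sense())"
```

```text
{'time': 0.1, 'joint_pos': array([-7.00381717e+01,  7.50984248e+00,  8.53242720e+01,  1.03121430e-05,
        8.72624498e+01, -4.89335559e+00]), 'qd': array([-0.05549607, -0.15172897, -0.12685313,  0.03690705, -0.01519391,
        0.04105121]), 'joint_efforts': array([ 9.91424713e-04, -5.70953786e+01, -5.01942122e+01, -1.15077364e-04,
        8.12718412e-03, -1.02054009e-04]), 'tool_pos': array([ 252.05027515, -543.96705363,  249.04728913]), 'tcp_rot': array([-1.79903789e+02, -8.24731902e-03,  2.48551765e+01]), 'ft_force': array([-0.65293663, -0.27123258,  0.22864067]), 'wrist_torque': array([-0.01071522, -0.03687402,  0.01685792]), 'finger_gap': 85.5797318270321}
```

View pics/top1.png

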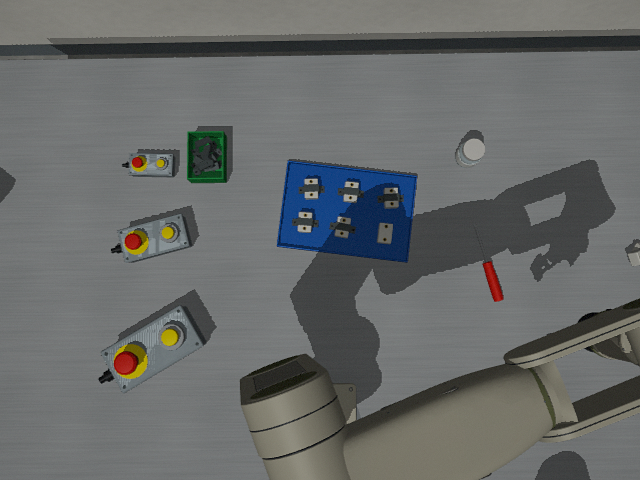

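View pics/sc1.png

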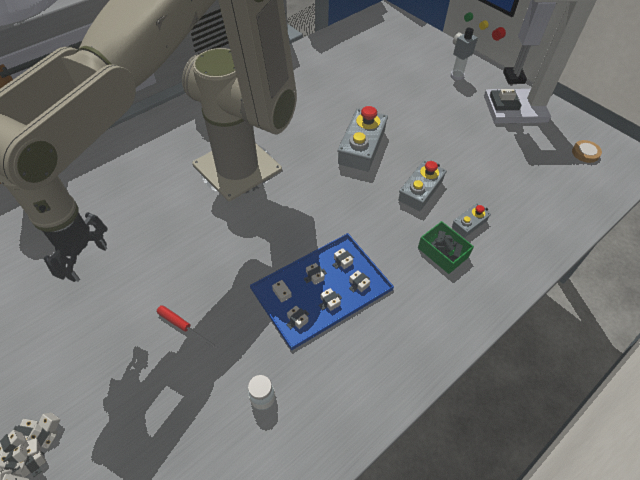

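The top view shows three stations: large (152,347), middle (152,237) and small (150,163). It also shows the tray, with the only strapless holder at (385,233). At about 2.5 mm/px the middle station should be the 84x164 one. I'll measure it and confirm in a crop.

Run:
```python
from h import *
for n,u,v in [('midbtn',169,232),('midred',133,241),('bigbtn',171,336),('bigred',125,362),('smbtn',161,163),('smred',139,162),('bare',385,233),('g1',391,193),('g2',343,227),('g3',351,187),('trayTL',290,160),('trayTR',417,174),('trayBR',408,262),('trayBL',278,246),('midtop',152,248),('bigtop',150,370),('jar',473,148)]:
    print(n,pt('top1',u,v,1))
z=np.load('pics/top1.npz');a=cv2.imread('pics/top1.png')
c1=cv2.resize(a[200:275,105:205],None,fx=6,fy=6,interpolation=2);c2=cv2.resize(a[200:275,345:425],None,fx=4,fy=6,interpolation=2)
c2=cv2.resize(a[210:260,360:410],(300,300),interpolation=2)
o=np.zeros((c1.shape[0]+0,800,3),np.uint8);o[:450,:500]=c1[:, :500];o[:300,500:]=c2
cv2.imwrite('pics/crop1.png',o)
```

```text
midbtn [482.7 337.1  78.1]
midred [460.6 419.4  92.3]
bigbtn [235.8 323.3 102.1]
bigred [178.9 423.7 121.7]
smbtn [657.5 365.1  54.4]
smred [659.4 418.1  60.2]
bare [ 479.2 -188.2   31.5]
g1 [ 579.3 -205.2   31.6]
g2 [495.2 -84.3  33.2]
g3 [ 595.6 -105.7   31.8]
trayTL [672.8  47.9   2. ]
trayTR [ 6.328e+02 -2.761e+02  4.000e-01]
trayBR [ 408.1 -247.4    3.9]
trayBL [450.8  78.4  18.4]
midtop [446.3 384.2  55.2]
bigtop [154.7 379.   75.5]
jar [ 677.7 -398.9   85.9]
```

View pics/crop1.png

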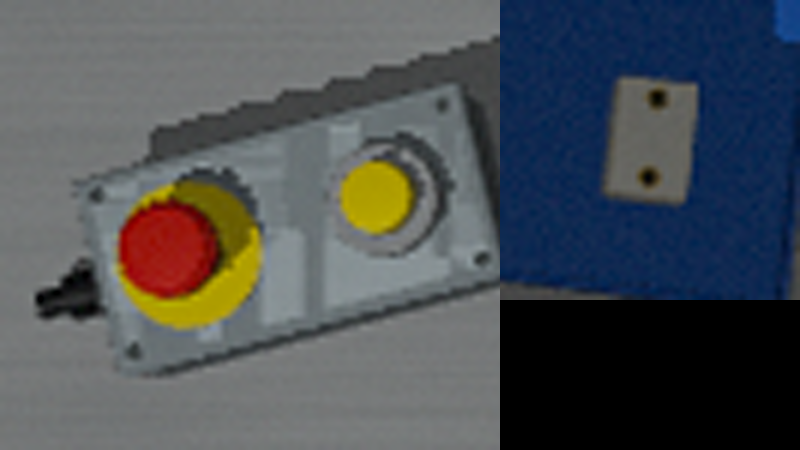

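The middle station fits: buttons 85 mm apart, top at 55, estop at 92 and call button at 78. The other two are the wrong size: 60 and 115 mm spacing. The crop confirms (385,233) is bare, with two holes and no strap. Next I'll move at z = 250 to above the button with the gripper shutting.

```bash
python3 -m jog '[[[0.745,-0.523,0,0,0,0,0],[0.745,-0.523,0,0,0,0,0],[0.745,-0.523,0,0,0,0,0],[0.745,-0.523,0,0,0,0,0],[0.745,-0.523,0,0,0,0,0],[0.745,-0.523,0,0,0,0,0],[0.745,-0.523,0,0,0,0,0],[0.745,-0.523,0,0,0,0,0],[0.745,-0.523,0,0,0,0,0],[0.745,-0.523,0,0,0,0,0],[0,0,0,0,0,0,0]]]' 40
python3 -m jog '[[[0.376,-0.807,0,0,0,0,0],[0.376,-0.807,0,0,0,0,0],[0.376,-0.807,0,0,0,0,0],[0.376,-0.807,0,0,0,0,0],[0.376,-0.807,0,0,0,0,0],[0.376,-0.807,0,0,0,0,0],[0.376,-0.807,0,0,0,0,0],[0.376,-0.807,0,0,0,0,0],[0.376,-0.807,0,0,0,0,0],[0.376,-0.807,0,0,0,0,0],[0.376,-0.807,0,0,0,0,0],[0,0,0,0,0,0,0]]]'
python3 -c "
from h import *
snap('wrist','w1');snap('top','top2');t=telemetry.sense();print(t['tool_pos'],t['tcp_rot'],t['ft_force'],t['time'])"
```

```text
time: 1.48
tool_pos: [481.1, -148.0, 249.5]
tcp_rot: [-179.9, 0.0, 25.1]
ft_force: [-1.1, -0.8, -0.3]
finger_gap: 0.0
time: 2.98
tool_pos: [481.1, 340.5, 249.2]
tcp_rot: [-180.0, 0.1, 25.0]
ft_force: [-0.2, -0.9, -0.5]
finger_gap: -0.1
[481.51528801 338.22943545 249.37985449] [1.79952418e+02 7.13453620e-02 2.48723892e+01] [ 0.57017914 -1.05078888 -0.49910981] 3.075
```

View pics/w1.png

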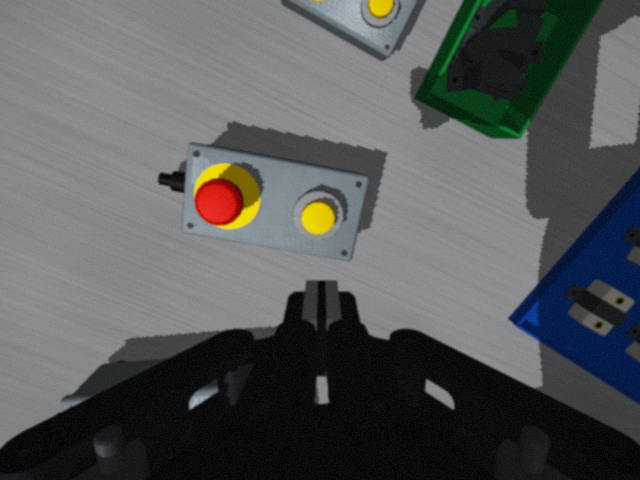

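The wrist view shows the call button at (318,218), the estop at (218,203) and the shut fingertips at (321,285).

Run:
```python
from h import *
b=pt('w1',318,218);r=pt('w1',218,203)
print(b,r,pt('w1',270,235),np.linalg.norm((b-r)[:2]),pt('w1',321,290))
```

```text
[480.6 344.1  75.9] [460.4 424.2  89.5] [442.1 376.1  54.2] 82.60780834763743 [490.7 345.8 245.5]
```

```bash
python3 -m jog '[[[0.026,-0.054,0.6,0,0,0,0],[0,0,0.7,0,0,0,0],[0,0,0.7,0,0,0,0],[0,0,0.6,0,0,0,0],[0,0,0.3,0,0,0,0],[0,0,0,0,0,0,0]]]'
python3 -c "
from h import *
snap('wrist','w2');t=telemetry.sense();print(t['tool_pos'],t['ft_force'])"
```

```text
time: 3.82
tool_pos: [481.1, 340.7, 104.2]
tcp_rot: [180.0, 0.1, 24.8]
ft_force: [0.7, -0.9, 0.1]
finger_gap: -0.0
[481.91661166 341.47085453 105.57965209] [-0.54930482  0.79380487  0.99334649]
```

View pics/w2.png

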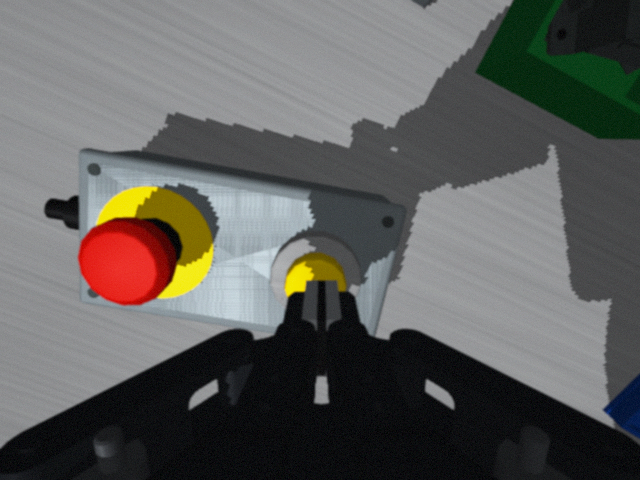

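The fingertips are over the button cap (316,285) and well clear of the estop. I'll press in small steps and watch the force.

```bash
python3 -m jog '[[[0,0,0.14,0,0,0,0],[0,0,0.08,0,0,0,0],[0,0,0.06,0,0,0,0],[0,0,0,0,0,0,0]]]'
python3 -m jog '[[[0,0,0.04,0,0,0,0],[0,0,0,0,0,0,0]]]'
```

```text
time: 4.38
tool_pos: [481.8, 342.4, 91.5]
tcp_rot: [-180.0, -0.1, 24.9]
ft_force: [0.6, 0.5, 2.7]
finger_gap: 0.2
time: 4.62
tool_pos: [481.9, 342.3, 89.4]
tcp_rot: [-180.0, -0.1, 24.9]
ft_force: [2.4, 0.6, 4.6]
finger_gap: 0.6
```

```bash
python3 -m jog '[[[0,0,0.04,0,0,0,0],[0,0,0,0,0,0,0],[0,0,0,0,0,0,0]]]'
```

```text
time: 5.0
tool_pos: [481.9, 342.4, 88.6]
tcp_rot: [-180.0, -0.1, 24.9]
ft_force: [-3.4, -2.3, 13.7]
finger_gap: 0.0
```

The force rose as a spring would (2.7, then 4.6 N) and then hit a stop at 13.7 N, with the tips 6.3 mm below the cap's rest height, so it's right down. Now I'll hold, lift and go over the tray.

```bash
python3 -m jog '[[[0,0,0,0,0,0,0],[0,0,0,0,0,0,0],[0,0,-0.2,0,0,0,0],[0,0,-0.4,0,0,0,0],[0,0,-0.7,0,0,0,0],[0,0,-0.8,0,0,0,0],[0,0,-0.7,0,0,0,0],[0,0,-0.4,0,0,0,0],[0,0,0,0,0,0,0]]]'
python3 -c "
from h import *
snap('wrist','w3');print(pt('w3',318,218))"
python3 -m jog '[[[-0.376,0.8,0,0,0,0,0],[-0.376,0.8,0,0,0,0,0],[-0.376,0.8,0,0,0,0,0],[-0.376,0.8,0,0,0,0,0],[-0.376,0.8,0,0,0,0,0],[-0.376,0.8,0,0,0,0,0],[-0.376,0.8,0,0,0,0,0],[-0.376,0.8,0,0,0,0,0],[-0.376,0.8,0,0,0,0,0],[-0.376,0.8,0,0,0,0,0],[-0.376,0.8,0,0,0,0,0],[-0.376,0.8,0,0,0,0,0]]]'
python3 -m jog '[[[0,0,0,0,0,0,0]]]'
python3 -c "
from h import *
snap('wrist','w4');t=telemetry.sense();print(t['tool_pos'],t['tcp_rot'],t['time'])"
```

```text
time: 6.12
tool_pos: [482.1, 342.5, 248.8]
tcp_rot: [-180.0, -0.2, 24.9]
ft_force: [0.0, -0.8, -0.8]
finger_gap: 0.0
[482.3 346.5  76.3]
time: 7.68
tool_pos: [477.3, -189.2, 244.5]
tcp_rot: [-179.8, 0.1, 24.8]
ft_force: [-0.3, -0.1, -0.4]
finger_gap: 0.1
time: 7.8
tool_pos: [477.0, -190.3, 244.3]
tcp_rot: [-179.8, 0.2, 24.6]
ft_force: [0.7, -0.2, 0.4]
finger_gap: 0.1
[ 477.27054867 -188.81669135  244.57663917] [-1.79806470e+02  1.37776042e-01  2.47008597e+01] 7.85
```

View pics/w4.png

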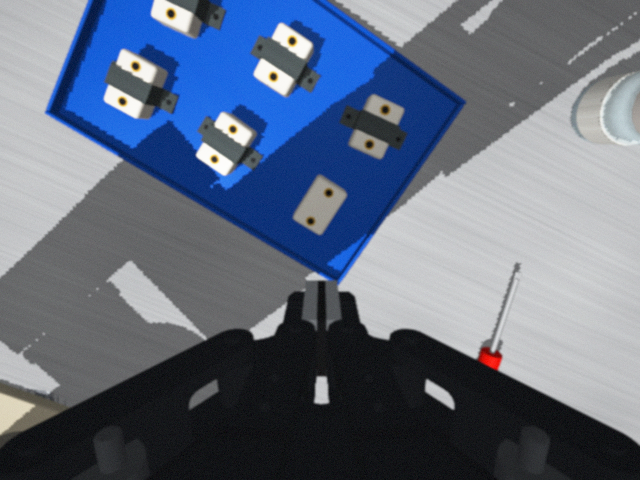

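The wrist view shows the bare holder at (320,205), with holes at (329,192) and (311,220). All its neighbours have straps. The call button is back up, since its top reads 76 mm.

Run:
```python
from h import *
from scipy.spatial.transform import Rotation as R
b=pt('w4',320,206);t=telemetry.sense();print(b)
b[2]=74
print(R.from_euler('xyz',t['tcp_rot'],degrees=True).inv().apply(b-t['tool_pos'])/50)
```

```text
[ 478.9 -186.8   30.1]
[ 0.05466531 -0.0115021   3.41146951]
```

Both measurements agree: (479,-187), top at 30 mm. Descend 170 mm, then hold for more than 2 s.

```bash
python3 -m jog '[[[0.05,-0.01,0.5,0,0,0,0],[0,0,0.7,0,0,0,0],[0,0,0.7,0,0,0,0],[0,0,0.7,0,0,0,0],[0,0,0.5,0,0,0,0],[0,0,0.3,0,0,0,0],[0,0,0,0,0,0,0],[0,0,0,0,0,0,0]]]'
python3 -c "
from h import *
snap('wrist','w5')"
```

```text
time: 8.85
tool_pos: [481.2, -186.8, 78.0]
tcp_rot: [179.9, -0.1, 24.9]
ft_force: [0.6, -0.1, -0.3]
finger_gap: -0.0
```

View pics/w5.png

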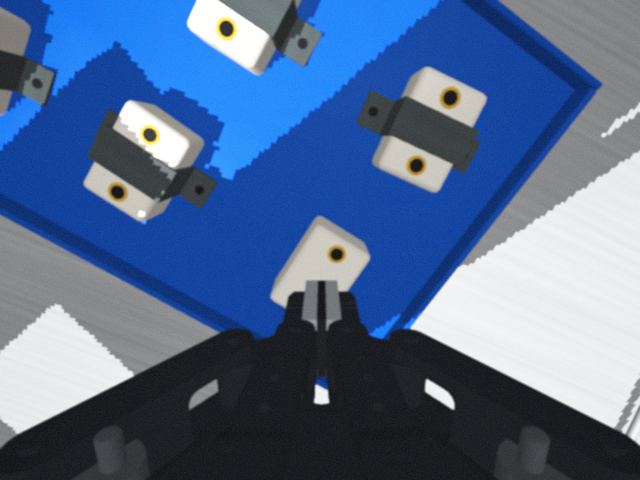

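```bash
python3 -m jog '[[[0,0,0,0,0,0,0],[0,0,0,0,0,0,0],[0,0,0,0,0,0,0],[0,0,0,0,0,0,0],[0,0,0,0,0,0,0],[0,0,0,0,0,0,0],[0,0,0,0,0,0,0],[0,0,0,0,0,0,0],[0,0,0,0,0,0,0],[0,0,0,0,0,0,0],[0,0,0,0,0,0,0],[0,0,0,0,0,0,0]]]'
python3 -m jog '[[[0,0,0,0,0,0,0],[0,0,0,0,0,0,0],[0,0,0,0,0,0,0],[0,0,0,0,0,0,0],[0,0,0,0,0,0,0],[0,0,0,0,0,0,0],[0,0,0,0,0,0,0],[0,0,0,0,0,0,0],[0,0,0,0,0,0,0],[0,0,0,0,0,0,0],[0,0,0,0,0,0,0],[0,0,0,0,0,0,0]]]'
```

```text
time: 10.4
tool_pos: [480.5, -186.8, 77.0]
tcp_rot: [-180.0, 0.0, 24.9]
ft_force: [-1.2, 0.9, -0.0]
finger_gap: 0.2
time: 11.9
tool_pos: [480.5, -186.8, 77.0]
tcp_rot: [180.0, -0.0, 24.9]
ft_force: [-0.9, -0.4, -0.1]
finger_gap: -0.1
```

The fingertips are about 28 mm above the bare holder's middle (321,285 in the view), and they stayed there for 3 s. Handing in.

```bash
python3 -c "
from h import *
from bench import job
snap('top','top3')
for u,v in [(168,233),(133,241)]: print(pt('top1',u,v,1),pt('top3',u,v,1))
print(job.hand_in())"
```

```text
[480.4 339.7  77.1] [480.4 339.6  77.6]
[460.6 419.4  92.3] [460.9 420.4  89.2]
the job is handed in; nothing more can be done
None
```

I pressed the yellow call button on the middle-sized station and let it come up. Then I pointed at the lampholder without a bracket and handed the job in. The hand-in gave no verdict.

- **Call button:** it went about 6 mm down and met a firm stop at 13.7 N. Afterwards its top measured 77 mm, the same as before the press.
- **Pointing:** the fingertips were about 28 mm above the top of the bare lampholder at (479, -187), and within 2 mm of its middle horizontally. The tool pointed straight down for just over 3 s with no contact force above the sensor noise. I handed in with the arm still in that position.
- **Emergency stop:** the top camera read its height as 92.3 mm at the start and 89.2 mm at the end. The wrist camera read 89.5 mm before the press, and the given height is 89 mm. I take the difference as camera noise, because the arm never came near it.
- **Not checked:** I did not re-measure the other lampholders, the bin, the screwdriver or the jar at the end. The arm passed well above the tray and stayed clear of the rest.

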